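Tilt out the wide bin and put its adapter on the balance

TASK

Swing the wide tilt-out bin forward out of its rack, all the way to its stop, so that the big tube adapter inside rolls down to the mouth. Then scoop the adapter out of the bin and lay it gently, not dropped, in the round pan of the balance. The bin may stay open.

Things in the scene. Friction and masses are not known exactly. Their poses are not given: they have to be found in the camera images.
- wide_bin (a joint): Tilt of the wide clear bin (148 mm wide; the narrow one is 104 mm and holds two small adapters). Level hinge near the bin's bottom front. 0 = upright in its rack (may start up to 0.08 rad ajar); grows as the top swings out towards the robot; stop at 1.0 rad. Friction keeps it where it is left: 1 to 3 N at the bar moves it. Rack roof: 170 mm above the bench, front edge 70 mm behind the upright bar.
- wide_pull (a point): Middle of the wide bin's pull: a level round steel bar 12 mm thick, 68 mm clear between its posts, 40 mm above the front panel's rim, 202 mm above the bench with the bin upright. Moves with the bin. Axes, bin upright: x to the rack's back (away from the robot), y along bar and hinge, z up. In them the hinge line is 60 mm behind (+x) and 157 mm below (-z), 45 mm above the bench.
- sleeve_center (a point): Centre of the big tube adapter: grey cylinder, 40 mm diameter, 50 mm long, dark-bored flat ends, about 60 g; y = its axis, along the hinge. Bin upright: low inside, under the roof. Bin at its stop: it has rolled into the mouth, about 80 mm in front of the hinge line, centre about 50 mm above the bench, front wall rising at 35 degrees. Bin 140 mm wide inside, so its ends can be gripped from above.
- pan (a point): Centre of the upper face of the balance's round steel pan, 60 mm above the bench; 138 mm across inside, rim 12 mm high. The balance is a flat white case 220 x 190 mm. z up.
Mind the look-alikes: they are no part of the job. What is shaped like the part that bears sleeve_center but yellow is not meant. Leave any purple look-alike of the part that bears wide_bin alone.

How it is judged:
By the outcome, as a careful person would: the job done as asked, in the order asked, and still so for the second after the job is handed in, with the robot touching nothing.
It also fails if it takes over 58 s, if anything falls off the work surface, if the arm or the gripper's body presses on something with over 40 N, if the wrist force passes 120 N, or if a joint passes its speed limit or range.

ROBOT

A 6-joint arm with a two-finger parallel gripper is mounted at the origin on the work surface. World frame = base frame: x ahead of the robot, y to its left, z up, the work surface at z = 0. Lengths are in m, angles in rad, forces in N, time in s.
With the tool pointing down it reaches from about 0.25 to 0.775 m from the base axis. Payload 4 kg.
Tool frame: the origin (TCP) lies at the very end of the fingers, on their centre line; the grasp point (between the pads) lies 19 mm behind it; z points along the fingers, y is the line along which they close (so a half turn about z gives the same grasp; the last joint's range is limited). The gripper opens to 94 mm and grips with 3 to 60 N. Pads are 16 mm wide; open, the fingers measure 119 mm over their backs; the gripper's body (75 mm by 177 mm) begins 78 mm behind the grasp point.
Start: joints at [1.066, 0.087, 1.371, -0, 1.684, -0.103], TCP at [0.215, 0.506, 0.206] pointing down, gripper open.
Joint ranges: [-3.1, 3.1], [-0.76, 2.03], [0.27, 2.55], [-1.08, 4.22], [0.17, 2.65], [-2.57, 2.57]. Speed limits (rad/s): [2.79, 2.79, 3.14, 3.14, 3.14, 3.14].

INTERFACE

Orientations are given as [roll, pitch, yaw] about the fixed x, y, z axes, in that order (R = Rz(yaw) Ry(pitch) Rx(roll)).
In Python, from bench import robot gives the robot as it stands. The module is installed in compiled form; this text tells all that it offers.
- The arm moves only by the tool move_arm, never from a script. Its argument "deltas" is one flat list of numbers, 7 for each row, row after row: the turn, a rotation vector about the tool's x, y, z in rad, then the shift along the tool's x, y, z in cm, then the closure, from -1 (fully open) to 1 (shut). A call has 1 to 8 rows; each row is the pose to reach, as a shift and turn from the pose commanded when the call began, along the tool's axes at that moment; what a row does not reach only later rows make up. A row lasts 1/10 s, in which the tool goes at most 50 mm and 8.59 degrees, less where a joint would pass 70% of its speed; a pose out of reach is approached as far as the arm can. A call with a gripper value outside its range is refused whole. The fingers move at their own pace and stop on an object; the grip force is fixed at half the most. Time passes only in rows, so rows that repeat a pose let the fingers close. It gives the time, the measured TCP pose, the force, the opening and the grip force at its end, in the units of the state.
- robot.get_obs(): the state, without advancing time (a new reading comes with each control period).
- robot.snapshot(name): name is "scene" or "top"; returns a dict with "image" (400x640x3 uint8, red, green, blue), "depth" (400x640 float32, m along the optical axis (not along the pixel's ray), 0 where there is no reading), "fov_y" (degrees; the focal length in pixels is half the picture's height over the tangent of half this angle, whatever the lens; pixels are square), "cx", "cy" (the principal point, pixels), "origin" and "orientation" of the camera in the world. Camera axes: x right, y up, looking along -z (the intrinsics and any distortion apply to the point x, -y, -z); pixel columns grow to the right and rows downward; lengths in m; the calibration is good to about 2 mm. A picture is of the moment at which its call begins.
- robot.close_job(): hands the job in; it is judged then, once.
The state is a dict: "time": time; "joint_positions": joint angles; "qvel": joint speeds; "joint_torque": joint torques, N m; "tool_pos": TCP position; "ee_rot": TCP orientation; "wrist_force": force on the tool from outside, world axes, zero at the start; "wrist_torque": the same for the moment, N m; "width": finger opening in m; "finger_force": force on a finger pad.
Only numpy, scipy, OpenCV 4.12 (cv2) and the standard library are available. Lean on these libraries where they do the work, as an engineer would, in place of code of your own. Each camera call takes 0.05 s, during which the arm holds its last target. There are 200 camera calls.

## Working session

There is one attempt and no reset: what is moved stays moved. The work goes in short steps, Python scripts to look and compute and a tool call to move; the robot and the scene stay as the last step left them, time stands still between calls to the robot, and variables do not carry over. Pictures are saved under pics/ and viewed, at most 10 in all, crops included, and the job is handed in when it is done.

Besides the shell and the picture viewer there is one more tool, called after "Request:" as name(argument=value, ...) on one line, values as JSON. move_arm: Moves the arm, as the interface text tells. Its arguments: {"type":"object","properties":{"deltas":{"type":"array","items":{"type":"number"}}},"required":["deltas"]}

```bash
mkdir -p pics; cat > h.py <<'E'
import numpy as np, cv2
from scipy.spatial.transform import Rotation as R
from bench import robot
def snap(n):
    s=robot.snapshot(n); return s
def rot(s):
    o=np.array(s["orientation"],float)
    return o if o.shape==(3,3) else (R.from_euler('xyz',o).as_matrix() if o.size==3 else R.from_quat(o).as_matrix())
def cloud(s):
    d=s["depth"]; f=200/np.tan(np.radians(s["fov_y"])/2)
    v,u=np.mgrid[0:400,0:640]
    p=np.stack([(u-s["cx"])/f*d,-(v-s["cy"])/f*d,-d],-1)
    return p@rot(s).T+np.array(s["origin"])
def save(s,n): cv2.imwrite(f"pics/{n}.png",s["image"][:,:,::-1])
E
python3 - <<'E'
from h import *
for n in("scene","top"):
    s=snap(n); save(s,n+"0"); print(n,{k:v for k,v in s.items() if k not in("image","depth")})
    np.savez(n+"0.npz",img=s["image"],P=cloud(s),d=s["depth"])
print(robot.get_obs())
E
```

```text
scene {'fov_y': 57.04011866616767, 'cx': 320.6364080477042, 'cy': 200.98205163174617, 'origin': array([0.58754947, 0.37877419, 0.94291985]), 'orientation': array([0.54864688, 0.0056741 , 2.88661803])}
top {'fov_y': 50.81247771216809, 'cx': 317.2247440224808, 'cy': 197.46636050566025, 'origin': array([ 0.38569927, -0.05902108,  1.09629256]), 'orientation': array([ 0.10226663, -0.02366441, -1.58581028])}
{'time': 0.1, 'joint_positions': array([ 1.06590099e+00,  8.78972657e-02,  1.37209091e+00, -1.81892950e-06,
        1.68362023e+00, -1.03076408e-01]), 'qvel': array([-1.27929578e-03, -3.38450123e-03, -2.60891314e-03, -3.03476165e-05,
       -4.92849692e-04, -7.83242306e-04]), 'joint_torque': array([ 1.74756176e-03, -3.41253233e+01, -3.03300619e+01,  7.20267138e-02,
        3.04886070e-02, -9.27455471e-05]), 'tool_pos': array([0.21485154, 0.50575732, 0.20441859]), 'ee_rot': array([-3.13958741e+00, -2.05610776e-04,  2.73977331e+00]), 'wrist_force': array([ 0.32756517,  0.01487582, -0.20055417]), 'wrist_torque': array([-0.05462329,  0.00035916,  0.0646451 ]), 'finger_force': 0.0, 'width': 0.0934507274613763}
```

View pics/scene0.png

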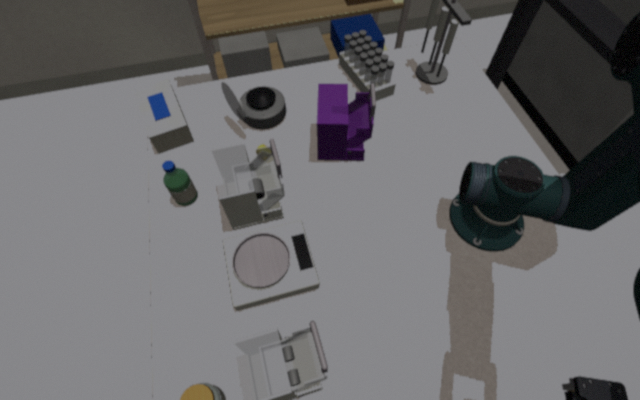

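View pics/top0.png

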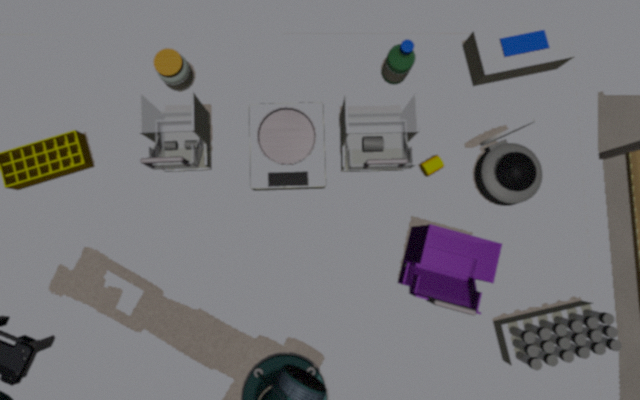

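The top view shows the wide bin at about (378,135), the pan at (287,136) and the narrow bin at (178,135). The purple decoy is at (455,265). I'll zoom in on the wide bin.

```bash
python3 - <<'E'
from h import *
a=np.load("top0.npz"); b=np.load("scene0.npz")
c1=cv2.resize(a["img"][85:185,330:430],(400,400),interpolation=cv2.INTER_CUBIC)
c2=cv2.resize(b["img"][130:230,205:305],(400,400),interpolation=cv2.INTER_CUBIC)
cv2.imwrite("pics/crop0.png",np.clip(np.hstack([c1,c2])[:,:,::-1]*1.6,0,255).astype(np.uint8))
P=a["P"]
for v in range(90,182,4):
  print(v,[tuple((P[v,u]*1000).astype(int)) for u in (345,355,377,400,409)])
Q=P[100:170,250:325].reshape(-1,3)
# pan plane/ rim
m=(abs(P[...,2]-.06)<.006); m[:, :245]=0;m[:,330:]=0;m[:95]=0;m[175:]=0
print(np.median(P[130:142,280:294].reshape(-1,3),0), m.sum())
g=cv2.GaussianBlur(cv2.cvtColor(a["img"],cv2.COLOR_RGB2GRAY),(3,3),0)
print(cv2.HoughCircles(g[90:190,240:335],cv2.HOUGH_GRADIENT,1,50,param1=60,param2=15,minRadius=22,maxRadius=36))
E
```

```text
90 [(np.int64(787), np.int64(-165), np.int64(1)), (np.int64(786), np.int64(-192), np.int64(2)), (np.int64(786), np.int64(-252), np.int64(1)), (np.int64(787), np.int64(-315), np.int64(-1)), (np.int64(786), np.int64(-338), np.int64(1))]
94 [(np.int64(776), np.int64(-165), np.int64(0)), (np.int64(776), np.int64(-192), np.int64(1)), (np.int64(715), np.int64(-221), np.int64(170)), (np.int64(715), np.int64(-274), np.int64(169)), (np.int64(715), np.int64(-295), np.int64(169))]
98 [(np.int64(706), np.int64(-148), np.int64(169)), (np.int64(706), np.int64(-171), np.int64(169)), (np.int64(705), np.int64(-221), np.int64(171)), (np.int64(706), np.int64(-274), np.int64(168)), (np.int64(705), np.int64(-295), np.int64(169))]
102 [(np.int64(697), np.int64(-148), np.int64(168)), (np.int64(697), np.int64(-171), np.int64(169)), (np.int64(696), np.int64(-221), np.int64(171)), (np.int64(697), np.int64(-274), np.int64(168)), (np.int64(695), np.int64(-294), np.int64(170))]
106 [(np.int64(688), np.int64(-148), np.int64(168)), (np.int64(688), np.int64(-171), np.int64(168)), (np.int64(687), np.int64(-221), np.
[... 3828 characters left out ...]
4(-175), np.int64(102)), (np.int64(566), np.int64(-243), np.int64(13)), (np.int64(567), np.int64(-306), np.int64(3)), (np.int64(568), np.int64(-331), np.int64(0))]
174 [(np.int64(559), np.int64(-160), np.int64(0)), (np.int64(558), np.int64(-186), np.int64(4)), (np.int64(557), np.int64(-245), np.int64(2)), (np.int64(557), np.int64(-307), np.int64(-2)), (np.int64(557), np.int64(-330), np.int64(0))]
178 [(np.int64(548), np.int64(-160), np.int64(-1)), (np.int64(548), np.int64(-187), np.int64(0)), (np.int64(547), np.int64(-245), np.int64(0)), (np.int64(546), np.int64(-306), np.int64(0)), (np.int64(546), np.int64(-330), np.int64(-2))]
[ 0.64887253 -0.01042181  0.0609612 ] 2453
[[[46.5 46.5 29.1]]]
```

View pics/crop0.png

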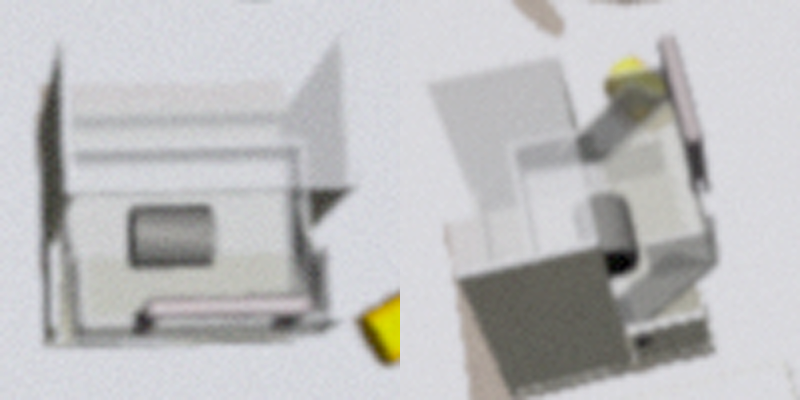

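```bash
cat >> h.py <<'E'
def go(targets):
    """targets: list of (x,y,z mm, roll,pitch,yaw): prints rotvec and shift (cm) from the pose now"""
    o=robot.get_obs(); R0=R.from_euler('xyz',o["ee_rot"])
    for t in targets:
        d=R0.inv().apply(np.array(t[:3])/10-o["tool_pos"]*100); r=(R0.inv()*R.from_euler('xyz',t[3:])).as_rotvec()
        print(np.round(r,3),np.round(d,2))
E
python3 - <<'E'
from h import *
for n,box in(("top0",(150,175,335,425)),("scene0",(130,200,255,300))):
    P=np.load(n+".npz")["P"][box[0]:box[1],box[2]:box[3]].reshape(-1,3)
    q=P[(P[:,2]>.194)&(P[:,2]<.22)]; q=q[np.argsort(q[:,1])]
    print(n,len(q),np.median(q,0),q[0],q[-1],np.polyfit(q[:,1],q[:,0],1))
P=np.load("top0.npz")["P"]; I=np.load("top0.npz")["img"]
# roof yaw & rim z of pan
q=P[94:132,350:410].reshape(-1,3); q=q[abs(q[:,2]-.17)<.006]; print("roof y",q[:,1].min(),q[:,1].max(),"x",q[:,0].min())
e=[P[max(v for v in range(125,140) if abs(P[v,u,2]-.17)<.008),u] for u in range(352,408,6)]; e=np.array(e); print(np.polyfit(e[:,1],e[:,0],1))
# pan rim circle
m=(P[...,2]>.066)&(P[...,2]<.08); m[:,:245]=0;m[:,330:]=0;m[:95]=0;m[175:]=0
q=P[m][:,:2]; A=np.c_[2*q,np.ones(len(q))]; s=np.linalg.lstsq(A,(q**2).sum(1),rcond=None)[0]; print(len(q),s[:2],np.sqrt(s[2]+s[:2]@s[:2]))
go([(215,506,300,np.pi,0,2.74),(480,-100,300,np.pi,0,1.57),(551,-232,300,np.pi,0,1.57)])
E
```

```text
top0 231 [ 0.55323376 -0.22939897  0.20609524] [ 0.55574576 -0.27879376  0.2048201 ] [ 0.55302451 -0.18823635  0.20108972] [-0.01345332  0.55009511]
scene0 136 [ 0.55506079 -0.22838187  0.20650092] [ 0.55763057 -0.27831131  0.20734469] [ 0.55754776 -0.19027829  0.19492781] [-0.01668292  0.55112881]
roof y -0.29569754804730786 -0.15831445973916894 x 0.6280457661153657
[-0.0094472   0.62453301]
299 [ 0.64646283 -0.01061735] 0.07148319759089825
[-0.002 -0.    -0.   ] [-0.    0.01 -9.56]
[-2.00e-03  1.00e-03  1.17e+00] [-48.09 -45.4   -9.48]
[-2.00e-03  1.00e-03  1.17e+00] [-59.79 -54.77  -9.46]
```

Request:
move_arm(deltas=[0,0,0,0,0,-5,-1,0,0,0.1,0,0,-9.5,-1,0,0,0.25,-4,-3.8,-9.5,-1,0,0,0.4,-7.8,-7.4,-9.5,-1,0,0,0.55,-11.6,-11,-9.5,-1,0,0,0.7,-15.4,-14.6,-9.5,-1,0,0,0.85,-19.2,-18.2,-9.5,-1,0,0,1.0,-23,-21.8,-9.5,-1])

```text
time: 0.9
tool_pos: [0.3349, 0.2292, 0.3001]
ee_rot: [-3.141, 0.0, 1.734]
wrist_force: [1.2, 0.2, 0.8]
width: 0.094
finger_force: 0.0
```

```bash
python3 -c "
from h import *
go([(554,-233,300,np.pi,0,1.57)])"
```

```text
[-0.     0.     0.164] [-4.918e+01  1.410e+01  1.000e-02]
```

Request:
move_arm(deltas=[0,0,0.08,-4.5,1.5,0,-1,0,0,0.15,-9,3,0,-1,0,0,0.15,-13.5,4.5,0,-1,0,0,0.15,-18,6,0,-1,0,0,0.15,-22.5,7.5,0,-1,0,0,0.15,-27,9,0,-1,0,0,0.15,-31.5,10.5,0,-1,0,0,0.15,-36,12,0,-1])

```text
time: 1.7
tool_pos: [0.514, -0.1055, 0.2999]
ee_rot: [-3.141, -0.001, 1.589]
wrist_force: [-0.0, 0.8, -0.1]
width: 0.0941
finger_force: 0.0
```

```bash
python3 -c "
from h import *
go([(554,-233,300,np.pi,0,1.57)])"
```

```text
[-0.001 -0.001  0.019] [-12.82   3.76  -0.02]
```

Request:
move_arm(deltas=[0,0,0.01,-4,1.2,0,0,0,0,0.01,-8,2.4,0,0,0,0,0.01,-11.2,3.2,0,0,0,0,0.01,-11.2,3.2,0,0,0,0,0.01,-11.2,3.2,0,0,0,0,0.01,-11.2,3.2,0,0])

```text
time: 2.3
tool_pos: [0.5476, -0.214, 0.3005]
ee_rot: [-3.141, -0.001, 1.581]
wrist_force: [0.6, 0.3, 0.5]
width: 0.0499
finger_force: 0.0
```

```bash
python3 -c "
from h import *
go([(554,-233,181,np.pi,0,1.57)])"
```

```text
[-0.    -0.001  0.011] [-1.92  0.62 11.95]
```

Request:
move_arm(deltas=[0,0,0.01,-1.9,0.6,0,0,0,0,0.01,-1.9,0.6,4,0,0,0,0.01,-1.9,0.6,8,0,0,0,0.01,-1.9,0.6,11,0,0,0,0.01,-1.9,0.6,11.8,0,0,0,0.01,-1.9,0.6,11.8,0,0,0,0.01,-1.9,0.6,11.8,0.6,0,0,0.01,-1.9,0.6,11.8,0.8])

```text
time: 3.1
tool_pos: [0.5551, -0.2342, 0.1855]
ee_rot: [3.137, 0.002, 1.57]
wrist_force: [0.3, 0.6, 0.7]
width: 0.0343
finger_force: 0.0
```

```bash
python3 -c "
from h import *
go([(554,-233,181,np.pi,0,1.57)])"
```

```text
[0.005 0.002 0.   ] [ 0.12 -0.12  0.45]
```

Request:
move_arm(deltas=[0,0,0,0,0,0,1,0,0,0,0,0,0,1,0,0,0,0,0,0,1,0,0,0,0,0,0,1])

```text
time: 3.5
tool_pos: [0.5542, -0.2341, 0.1831]
ee_rot: [3.14, 0.0, 1.57]
wrist_force: [0.8, 0.6, 1.5]
width: 0.0115
finger_force: 30.0
```

Request:
move_arm(deltas=[0,0,0,0,-0.5,0.2,1,0,0,0,0,-1.23,0.56,1,0,0,0,0,-1.97,0.96,1,0,0,0,0,-2.69,1.39,1,0,0,0,0,-3.39,1.86,1,0,0,0,0,-4.06,2.35,1,0,0,0,0,-4.7,2.9,1,0,0,0,0,-5.33,3.46,1])

```text
time: 4.3
tool_pos: [0.5, -0.2342, 0.1474]
ee_rot: [3.141, 0.001, 1.569]
wrist_force: [1.7, -3.7, 1.8]
width: 0.0111
finger_force: 30.0
```

Request:
move_arm(deltas=[0,0,0,0,-0.58,0.6,1,0,0,0,0,-1.15,1.22,1,0,0,0,0,-1.68,1.87,1,0,0,0,0,-2.18,2.55,1,0,0,0,0,-2.63,3.25,1,0,0,0,0,-3.06,3.98,1,0,0,0,0,-3.44,4.72,1,0,0,0,0,-3.8,5.49,1])

```text
time: 5.1
tool_pos: [0.4624, -0.2337, 0.0924]
ee_rot: [3.141, -0.0, 1.57]
wrist_force: [2.4, -2.3, 2.0]
width: 0.0109
finger_force: 30.0
```

Request:
move_arm(deltas=[0,0,0,0,-0.3,0.78,1,0,0,0,0,-0.59,1.57,1,0,0,0,0,-0.8,2.38,1,0,0,0,0,-1.01,3.2,1,0,0,0,0,-1.1,3.5,1,0,0,0,0,-1.1,3.6,1,0,0,0,0,-1.1,3.6,1])

```text
time: 5.8
tool_pos: [0.4525, -0.2337, 0.0598]
ee_rot: [3.139, 0.0, 1.57]
wrist_force: [-1.3, 0.7, 14.1]
width: 0.0108
finger_force: 30.0
```

```bash
python3 - <<'E'
from h import *
o=robot.get_obs(); print(o["wrist_force"],o["tool_pos"])
for n in("scene","top"):
    s=snap(n); np.savez(n+"1.npz",img=s["image"],P=cloud(s),d=s["depth"])
a=np.load("top1.npz")["img"][85:215,320:450]; b=np.load("scene1.npz")["img"][120:250,205:335]
cv2.imwrite("pics/c1.png",np.clip(np.hstack([cv2.resize(x,(400,400),interpolation=cv2.INTER_CUBIC) for x in(a,b)])[:,:,::-1]*1.6,0,255).astype(np.uint8))
E
```

```text
[-1.25172497  0.66211823 14.13625047] [ 0.45251093 -0.2336926   0.05983468]
```

View pics/c1.png

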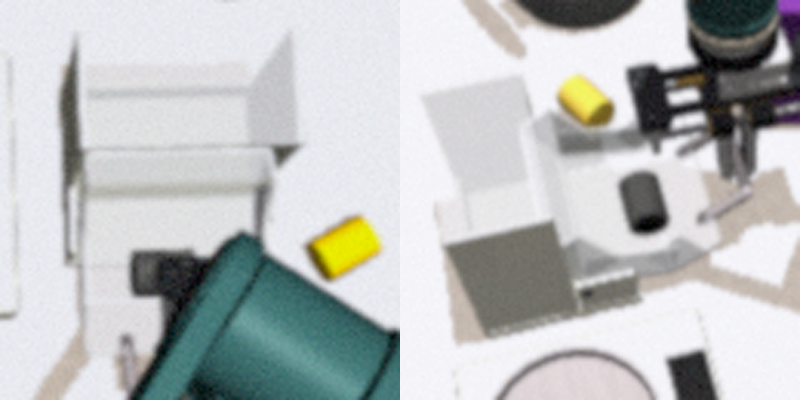

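The bin is at its stop, with 14 N of reaction. The adapter lies in the mouth, around crop position (645,200) in the scene view. I'll release the bar and rise.

Request:
move_arm(deltas=[0,0,0,0,0,-0.2,0.6,0,0,0,0,0,-0.2,0.55,0,0,0,0,0,-0.2,0.55,0,0,0,0,0,-1.5,0.55,0,0,0,0,0,-4,0.55,0,0,0,0,0,-8,0.5,0,0,0,0,0,-12,-0.3,0,0,0,0,0,-16,-0.5])

```text
time: 6.7
tool_pos: [0.4511, -0.2334, 0.2187]
ee_rot: [-3.141, -0.001, 1.57]
wrist_force: [0.3, -0.7, 0.3]
width: 0.036
finger_force: 0.0
```

Request:
move_arm(deltas=[0,0,0.15,0,-4,-1,-0.5,0,0,0.3,0,-8,-1,-0.5,0,0,0.45,0,-12,-1,-0.5,0,0,0.6,0,-12,-1,-0.5,0,0,0.75,0,-12,-1,-0.5,0,0,0.9,0,-12,-1,-0.5,0,0,1.05,0,-12,-1,-0.5,0,0,1.2,0,-12,-1,-0.5])

```text
time: 7.5
tool_pos: [0.3313, -0.2334, 0.2274]
ee_rot: [-3.141, -0.0, 0.363]
wrist_force: [0.2, -0.1, 0.8]
width: 0.0704
finger_force: 0.0
```

```bash
python3 - <<'E'
from h import *
for n in("scene","top"):
    s=snap(n); np.savez(n+"2.npz",img=s["image"],P=cloud(s),d=s["depth"])
a=np.load("top2.npz")["img"][85:215,320:450]; b=np.load("scene2.npz")["img"][120:250,205:335]
cv2.imwrite("pics/c2.png",np.clip(np.hstack([cv2.resize(x,(400,400),interpolation=cv2.INTER_CUBIC) for x in(a,b)])[:,:,::-1]*1.6,0,255).astype(np.uint8))
P=np.load("top2.npz")["P"]
for v in range(128,206,3): print(v,[[int(t) for t in P[v,u]*1000] for u in (348,362,375,385,395,404)])
E
```

```text
128 [[636, -153, 171], [637, -186, 167], [636, -215, 170], [635, -237, 171], [636, -260, 169], [635, -280, 171]]
131 [[629, -153, 172], [629, -185, 172], [628, -214, 172], [628, -237, 172], [628, -260, 170], [628, -280, 170]]
134 [[626, -155, 157], [640, -194, 102], [638, -225, 106], [638, -249, 107], [638, -273, 107], [637, -295, 107]]
137 [[631, -159, 109], [631, -193, 108], [630, -224, 109], [631, -249, 106], [629, -272, 110], [629, -294, 112]]
140 [[622, -159, 115], [622, -192, 115], [621, -223, 115], [621, -247, 115], [621, -271, 115], [620, -292, 118]]
143 [[614, -158, 116], [613, -191, 121], [612, -221, 123], [613, -246, 120], [612, -269, 122], [612, -290, 123]]
146 [[608, -158, 114], [619, -199, 64], [619, -232, 61], [620, -258, 58], [619, -282, 60], [615, -302, 74]]
149 [[602, -159, 107], [614, -200, 49], [615, -234, 46], [614, -259, 47], [614, -285, 48], [609, -303, 67]]
152 [[596, -159, 99], [607, -200, 47], [608, -234, 42], [608, -260, 42], [607, -285, 45], [601, -302, 69]]
155 [[591, -160, 91], [600, -201, 43], [599, -233, 47], [599, -259, 44], [599, -285, 44], [594, -30
[... 1013 characters left out ...]
0, -228, 63], [523, -258, 37], [523, -284, 35], [521, -303, 52]]
188 [[513, -161, 69], [516, -199, 41], [515, -231, 44], [515, -257, 42], [515, -283, 39], [513, -303, 52]]
191 [[506, -161, 62], [508, -198, 44], [507, -231, 45], [507, -256, 49], [506, -281, 48], [506, -304, 48]]
194 [[500, -162, 51], [499, -196, 56], [499, -230, 52], [499, -255, 50], [498, -279, 57], [498, -303, 50]]
197 [[492, -161, 55], [491, -196, 60], [491, -229, 57], [491, -254, 57], [489, -277, 66], [490, -301, 57]]
200 [[484, -161, 59], [483, -195, 63], [488, -237, 3], [488, -264, 2], [482, -276, 69], [488, -314, 0]]
203 [[482, -167, 0], [475, -193, 74], [481, -238, -3], [480, -263, 5], [474, -275, 72], [480, -314, 0]]
```

View pics/c2.png

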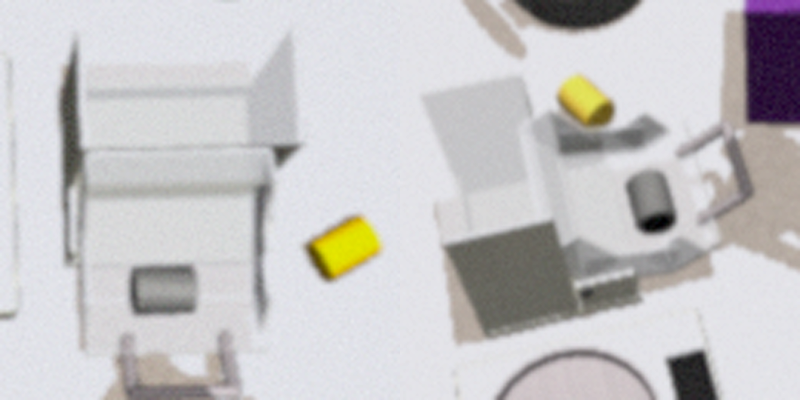

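```bash
python3 - <<'E'
from h import *
for n,b in(("top2",(168,192,352,395)),("scene2",(170,200,400//2,300))):
    P=np.load(n+".npz")["P"][b[0]:b[1],b[2]:b[3]].reshape(-1,3)
    q=P[(P[:,0]>.505)&(P[:,0]<.565)&(P[:,1]<-.18)&(P[:,1]>-.28)&(P[:,2]>.055)&(P[:,2]<.085)]
    t=q[q[:,2]>.06]
    print(n,len(t),np.percentile(t[:,1],[2,10,50,90,98]),np.percentile(t[:,0],[2,50,98]),np.percentile(t[:,2],[50,90,98]))
    # circle fit in xz r=.02
    from scipy.optimize import least_squares
    r=least_squares(lambda c:np.hypot(t[:,0]-c[0],t[:,2]-c[1])-.02,[.538,.05],loss='soft_l1',f_scale=.002); print(r.x)
go([(538,-227,200,np.pi,0,0)])
E
```

```text
top2 285 [-0.24947444 -0.24583571 -0.22587463 -0.20546223 -0.20123222] [0.52067591 0.53685789 0.55353914] [0.06807614 0.07179219 0.07365466]
[0.53749199 0.05073489]
scene2 199 [-0.25171505 -0.2464531  -0.22474156 -0.20397452 -0.20281405] [0.52197794 0.53945595 0.55614909] [0.06916663 0.07267154 0.07399514]
[0.53843221 0.0514923 ]
[-0.    0.    0.37] [19.49  6.87  2.73]
```

Request:
move_arm(deltas=[0,0,0.15,4,1.4,0,-0.6,0,0,0.3,8,2.8,0,-0.6,0,0,0.37,12,4.2,0,-0.6,0,0,0.37,16,5.6,0,-0.6,0,0,0.37,19.5,6.9,2,-0.6,0,0,0.37,19.5,6.9,6,-0.6,0,0,0.37,19.5,6.9,9,-0.6,0,0,0.37,19.5,6.9,9,-0.6])

```text
time: 8.4
tool_pos: [0.5354, -0.2256, 0.1308]
ee_rot: [-3.136, 0.011, 0.003]
wrist_force: [-1.2, 1.3, -1.0]
width: 0.0756
finger_force: 0.0
```

```bash
python3 -c "
from h import *
print(robot.get_obs()['time']);go([(538,-226,38,np.pi,0,0)])"
```

```text
8.4
[-0.006  0.011  0.003] [0.36 0.1  9.28]
```

Request:
move_arm(deltas=[0,0,0,0,0,0,-0.6,0,0,0,0.1,0,3,-0.6,0,0,0,0.1,0,5.5,-0.6,0,0,0,0.1,0,6,-0.6,0,0,0,0.1,0,6,-0.6,0,0,0,0.1,0,6,-0.6])

```text
time: 9.0
tool_pos: [0.5408, -0.2284, 0.0799]
ee_rot: [3.139, -0.004, 0.0]
wrist_force: [0.3, 0.5, -0.4]
width: 0.0752
finger_force: 0.0
```

```bash
python3 -c "
from h import *
go([(538,-226,38,np.pi,0,0)])"
```

```text
[ 0.002 -0.004  0.   ] [-0.3  -0.25  4.19]
```

Request:
move_arm(deltas=[0,0,0,-0.3,-0.25,1,-0.6,0,0,0,-0.3,-0.25,2.5,-0.6,0,0,0,-0.3,-0.25,3.6,-0.6,0,0,0,-0.3,-0.25,4.1,-0.6,0,0,0,-0.3,-0.25,4.1,-0.6,0,0,0,-0.3,-0.25,4.1,-0.6])

```text
time: 9.6
tool_pos: [0.5363, -0.2249, 0.0355]
ee_rot: [-3.141, 0.001, -0.0]
wrist_force: [-0.0, 0.1, 0.3]
width: 0.0751
finger_force: 0.0
```

Request:
move_arm(deltas=[0,0,0,0,0,0,-0.2,0,0,0,0,0,0,0,0,0,0,0,0,0,0.2,0,0,0,0,0,0,0.4,0,0,0,0,0,0,0.4,0,0,0,0,0,0,0.4])

```text
time: 10.2
tool_pos: [0.5364, -0.2251, 0.036]
ee_rot: [3.142, -0.0, -0.0]
wrist_force: [0.6, 0.2, 0.3]
width: 0.0499
finger_force: 29.9
```

Request:
move_arm(deltas=[0,0,0,0,0,-1,0.4,0,0,0,0,0,-3,0.4,0,0,0,0,0,-6,0.4,0,0,0,0,0,-9,0.4,0,0,0,0,0,-12,0.4,0,0,0,0,0,-15,0.4,0,0,0,0,0,-17.5,0.4,0,0,0,0,0,-18.5,0.4])

```text
time: 11.0
tool_pos: [0.5375, -0.2255, 0.2253]
ee_rot: [3.139, -0.006, -0.0]
wrist_force: [0.1, 0.1, -0.1]
width: 0.0498
finger_force: 29.9
```

Request:
move_arm(deltas=[0,0,0,0.7,-1.5,0,0.4,0,0,0,2.2,-4.5,0,0.4,0,0,0,3.9,-8,0,0.4,0,0,0,5.6,-11.5,0,0.4,0,0,0,7.3,-15,0,0.4,0,0,0,9,-18,0,0.4,0,0,0,10.5,-20.5,0,0.4,0,0,0,11,-21.4,0,0.4])

```text
time: 11.8
tool_pos: [0.6464, -0.007, 0.218]
ee_rot: [-3.14, 0.004, 0.004]
wrist_force: [0.2, 0.2, -0.3]
width: 0.0497
finger_force: 29.9
```

Request:
move_arm(deltas=[0,0,0,0,0,1,0.4,0,0,0,0,0,3,0.4,0,0,0,0,0,6,0.4,0,0,0,0,0,9,0.4,0,0,0,0,0,11,0.4,0,0,0,0,0,12,0.4,0,0,0,0,0,12,0.4,0,0,0,0,0,12,0.4])

```text
time: 12.6
tool_pos: [0.6466, -0.0118, 0.1017]
ee_rot: [3.141, -0.001, -0.001]
wrist_force: [0.4, -0.2, 0.0]
width: 0.05
finger_force: 29.9
```

```bash
python3 - <<'E'
from h import *
go([(647,-10.5,65.5,np.pi,0,0)])
s=snap("scene"); P=cloud(s)
cv2.imwrite("pics/c3.png",np.clip(cv2.resize(s["image"][190:320,200:360],(640,520),interpolation=cv2.INTER_CUBIC)[:,:,::-1]*1.6,0,255).astype(np.uint8))
E
```

```text
[ 0.    -0.001 -0.001] [ 0.04 -0.13  3.62]
```

View pics/c3.png

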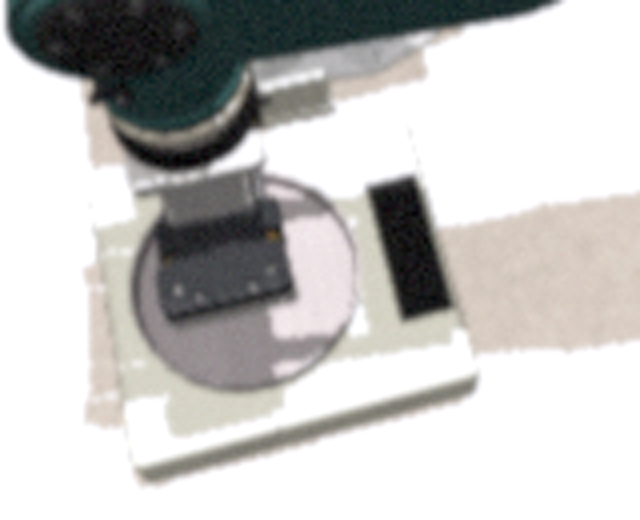

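The gripper is over the pan at about (225,270) and holding the adapter. I'll lower it gently.

Request:
move_arm(deltas=[0,0,0,0,0,1,0.4,0,0,0,0,0,2,0.4,0,0,0,0,0,2.6,0.4,0,0,0,0,0,3,0.4,0,0,0,0,0,3.2,0.4,0,0,0,0,0,3.3,0.4,0,0,0,0,0,3.3,0.4,0,0,0,0,0,3.3,0.4])

```text
time: 13.45
tool_pos: [0.6467, -0.011, 0.0684]
ee_rot: [3.142, -0.001, -0.0]
wrist_force: [-1.0, 0.2, 0.0]
width: 0.05
finger_force: 29.9
```

Request:
move_arm(deltas=[0,0,0,0,0,0.1,0.4,0,0,0,0,0,0.15,0.4,0,0,0,0,0,0.2,0.4,0,0,0,0,0,0.2,0.4])

```text
time: 13.85
tool_pos: [0.6464, -0.011, 0.0659]
ee_rot: [-3.142, 0.0, -0.0]
wrist_force: [-0.5, 0.1, -0.3]
width: 0.0497
finger_force: 29.9
```

Request:
move_arm(deltas=[0,0,0,0,0,0.1,0.4,0,0,0,0,0,0.1,0.4,0,0,0,0,0,0.1,0.4])

```text
time: 14.15
tool_pos: [0.6465, -0.011, 0.0651]
ee_rot: [-3.142, -0.0, -0.0]
wrist_force: [0.2, -0.3, 0.2]
width: 0.0498
finger_force: 29.9
```

Request:
move_arm(deltas=[0,0,0,0,0,0.1,0.4,0,0,0,0,0,0.1,0.4,0,0,0,0,0,0.1,0.4])

```text
time: 14.45
tool_pos: [0.6466, -0.0111, 0.0651]
ee_rot: [3.142, -0.001, -0.0]
wrist_force: [-2.9, 0.1, 5.3]
width: 0.0497
finger_force: 29.9
```

Request:
move_arm(deltas=[0,0,0,0,0,-0.05,0,0,0,0,0,0,-0.05,-0.1,0,0,0,0,0,-0.05,-0.2,0,0,0,0,0,-0.05,-0.3,0,0,0,0,0,-0.05,-0.4,0,0,0,0,0,-0.05,-0.45,0,0,0,0,0,-0.05,-0.45])

```text
time: 15.15
tool_pos: [0.6464, -0.011, 0.0643]
ee_rot: [-3.142, 0.0, -0.0]
wrist_force: [0.4, 0.1, 0.6]
width: 0.0681
finger_force: 0.0
```

Request:
move_arm(deltas=[0,0,0,0,0,-1,-0.45,0,0,0,0,0,-3,-0.45,0,0,0,0,0,-6,-0.45,0,0,0,0,0,-10,-0.45,0,0,0,0,0,-14,-0.45,0,0,0,-4,0,-17,-0.45,0,0,0,-8,0,-18,-0.45,0,0,0,-12,0,-18,-0.45])

```text
time: 15.95
tool_pos: [0.5265, -0.0112, 0.2484]
ee_rot: [3.141, -0.007, -0.0]
wrist_force: [-0.3, 0.3, 0.4]
width: 0.0683
finger_force: 0.0
```

Request:
move_arm(deltas=[0,0,0,-4,-2,0,-0.45,0,0,0,-8,-4,0,-0.45,0,0,0,-12,-6,0,-0.45,0,0,0,-16,-8,0,-0.45,0,0,0,-16,-8,0,-0.45,0,0,0,-16,-8,0,-0.45])

```text
time: 16.55
tool_pos: [0.3664, 0.0692, 0.2458]
ee_rot: [3.142, -0.004, 0.001]
wrist_force: [0.1, -0.7, 0.1]
width: 0.0681
finger_force: 0.0
```

```bash
python3 - <<'E'
from h import *
A=[]
for n,(v,u) in(("scene",(130,205)),("top",(85,240))):
    s=snap(n); A.append(cv2.resize(s["image"][v:v+190,u:u+190],(400,400),interpolation=cv2.INTER_CUBIC))
    P=cloud(s).reshape(-1,3); q=P[(abs(P[:,0]-.647)<.06)&(abs(P[:,1]+.011)<.06)&(P[:,2]>.08)&(P[:,2]<.12)]
    print(n,len(q),q.min(0),q.max(0),np.median(q,0))
cv2.imwrite("pics/c4.png",np.clip(np.hstack(A)[:,:,::-1]*1.6,0,255).astype(np.uint8))
E
```

```text
scene 330 [ 0.62876733 -0.03740498  0.08067191] [0.6678277  0.01397894 0.10484199] [ 0.64766957 -0.00800845  0.09735367]
top 334 [ 0.62788168 -0.03529998  0.0817493 ] [0.66593897 0.01397601 0.10594039] [ 0.64360464 -0.01093919  0.09728939]
```

View pics/c4.png

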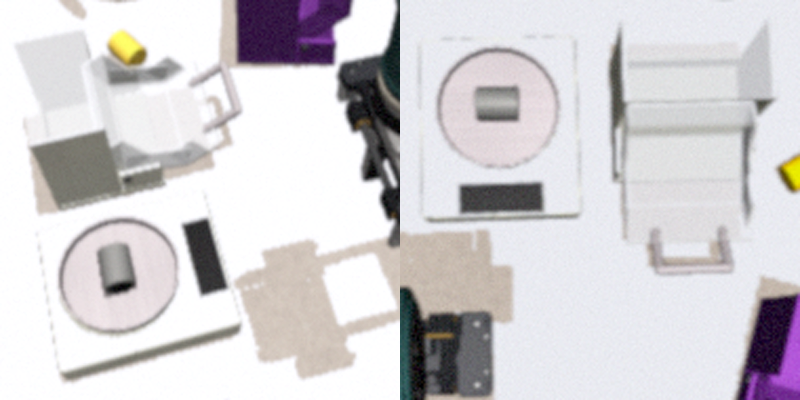

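The adapter lies in the middle of the pan, at about (117,268) in the left panel and (497,103) in the right. The bin is still at its stop and the arm is clear.

```bash
python3 -c "
from bench import robot
print(robot.close_job())"
```

```text
the job is handed in; nothing more can be done
None
```

The wide bin is open to its stop, the grey tube adapter lies at rest in the middle of the balance pan, and the job was handed in at about 16.7 s.

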